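# Tuck a blister-card carrier under the scale flap and hold it flat for the check photo

## Task

Get the blister-card carrier ready for its check photo: take it off the carton, slide one end under the light box's hinged scale flap, between the guides and home against the end stop, without lifting the flap and leaving the pill jar, medicine cup, stamp and upright carton round it where they stand. Then gently press the carrier flat onto the light box and finish while still holding it pressed down with the gripper.

Things in the scene. Friction and masses are not known exactly. Their poses are not given: they have to be found in the camera images.
- carrier: grey plastic blister-card carrier, loose, 60 g: plate 130 mm long (its x), 60 wide (y), 5 thick, both ends alike (either may be tucked). Grip it across its two side rails, 60 mm over their outer faces, on the middle 64 mm, up to 14 mm above its underside. Origin: centre of the underside, z up. Starts lengthwise on the carton, underside 34 mm above the worktop
- carton: white folding carton lying flat under the carrier at the start, loose, about 46 x 111 mm and 34 mm high; origin centre of its underside, its long side is its own y axis
- light_box: grey light box, white on top, fixed, 172 mm long (its x, from -80 to +92 mm), 112 mm wide (y), level top 30 mm above the worktop; x points from the operator's edge to the flap end. Origin at worktop height. On it two guides, 8 mm high, run from x = 36 to 78 mm, inner faces at y = +-34 mm; the clear flap lies on them, 8 mm clear under it. With the carrier home its middle is at x = -3 mm, y = 0
- end_stop (a point): middle of the face of the end stop, a bar 7 mm high between the guide cheeks, at x = 62 mm on the light box; this point lies at the level of the light box's top surface; axes as the light box
- flap_lip (a point): middle of the flap's free, slightly turned-up dark lip, 39 mm above the worktop with the flap down, at x = 36 mm on the light box (26 mm before the end stop); the flap is 86 mm wide, 4 mm thick, its top 42 mm above the worktop
- flap (a joint): angle of the hinged clear scale flap: 0 lying on the guide cheeks, grows as its lip is lifted; hinge along the light box's y, 80 mm from its middle, 40 mm above the worktop. The flap weighs 50 g and lies by its own weight
- pill_jar: bystander: round pill jar, orange with white cap, 47 mm diameter, 76 mm high, loose; origin centre of its underside
- cup: bystander: small clear medicine cup, 39 mm diameter, 37 mm high, loose; origin centre of its underside
- stamp: bystander: wooden rubber stamp standing on its foot, 25 x 52 mm, 69 mm high, loose; origin centre of its underside
- upright_carton: bystander: small upright folding carton, 42 x 62 mm, 85 mm high, loose; origin centre of its underside
- tongue_a (a point): middle of the top face of the plain flat tongue at the carrier's +x end, 50 mm from its middle, 5 mm above its underside; the tongue reaches from 32 to 65 mm from the middle and is a good place to press on
- tongue_b (a point): the same on the tongue at the carrier's -x end

How it is judged (in metres and radians):
On the way:
1. an end of the carrier is well under the flap, home within 8 mm of the end stop, with the flap down (x of carrier in the frame of light_box above -0.011 m and z of carrier in the frame of light_box below 0.034 m and value of joint flap below 0.06 rad), for 0.1 s.
At the end, for the whole second after the job is handed in: the carrier lies flat on the light box (within 2 mm and 0.03 rad), one end under the flap within 5 mm of the end stop and between the guides, flap lying down, and the fingers are still pressing it onto the light box with at least 2.5 N (x of carrier in the frame of light_box between -0.008 and 0.002 m and y of carrier in the frame of light_box between -0.006 and 0.006 m and z of carrier in the frame of light_box between 0.027 and 0.032 m and angle between carrier's own z axis and vertical below 0.03 rad and angle between the x axis of carrier and the x axis of light_box, either way round below 0.1 rad and value of joint flap below 0.03 rad and contact force between the fingers and carrier above 2 N and contact force between carrier and light_box above 2.5 N and linear speed of carrier below 0.02 m/s); the arm keeps its last pose, push and grip.
It fails at once if the flap is lifted (more than 0.10 rad, 4 to 5 mm at its lip) (value of joint flap above 0.1 rad).
It fails at once if the carrier is pressed onto the light box with more than 60 N (contact force between carrier and light_box above 60 N).
It fails at once if a bystander is shifted by more than 30 mm or knocked over (distance of any of pill_jar, cup, stamp, upright_carton from where it was at the start of the episode above 0.03 m or angle between any of pill_jar, cup, stamp, upright_carton's own z axis and vertical above 0.5 rad).
It also fails if it takes over 51 s, if anything falls off the work surface, if the arm or the gripper's body presses on something with over 40 N, if the wrist force passes 120 N, or if a joint passes its speed limit or range.

## Robot

A 6-joint arm with a two-finger parallel gripper is mounted at the origin on a cart in front of the work surface, level with it; the furniture and walls round the work are solid. World frame = base frame: x ahead of the robot, y to its left, z up, the work surface at z = 0. Lengths are in mm, angles in rad, forces in N, time in s.
With the tool pointing down it reaches from about 300 to 1000 mm from the base axis. Payload 5.1 kg.
Tool frame: the origin (TCP) lies on the front face of the gripper's body, between the roots of the fingers; the fingertips stand 78 mm ahead of it and the grasp point (between the pads) lies 59 mm ahead of it; z points along the fingers, y is the line along which they close (so a half turn about z gives the same grasp; the last joint's range is limited). The gripper opens to 95 mm and grips with 3 to 60 N. Pads are 20 mm wide; open, the fingers measure 119 mm over their backs; the gripper's body (75 mm by 180 mm) begins 59 mm behind the grasp point.
Start: joints at [-1.344, 0.124, 1.65, -0, 1.367, -0.083], TCP at [198.132, -619.055, 292.256] pointing down, gripper open.
Joint ranges: [-2.61, 2.61], [-1.02, 2.33], [0.03, 2.71], [-1.35, 4.49], [0.32, 2.68], [-2.91, 2.91]. Speed limits (rad/s): [2.57, 2.57, 3.14, 3.14, 3.14, 3.14].

## Interface

Orientations are given as a unit quaternion [x, y, z, w].
In Python, from rig import r gives the robot as it stands.
- The arm moves only by the shell command python3 -m inch 'ROWS' [OPENING]. ROWS is JSON, one flat list of numbers, 4 for each row, row after row: the shift along the tool's x, y, z in m, then the turn about the tool's z in rad. A call has 1 to 20 rows; each row is the pose to reach, as a shift and turn from the pose commanded when the call began, along the tool's axes at that moment; what a row does not reach only later rows make up. A row lasts 1/10 s, in which the tool goes at most 50 mm and 8.59 degrees, less where a joint would pass 70% of its speed; a pose out of reach is approached as far as the arm can. A call with a gripper value outside its range is refused whole. OPENING is the finger opening in m, from 0 to 0.0951, set as the call begins (- or left out, the last holds). The fingers move at their own pace and stop on an object; the grip force is fixed at half the most. Time passes only in rows, so rows that repeat a pose let the fingers close. It gives the time, the measured TCP pose, the force, the opening and the grip force at its end, in the units of the state.
- r.observe(): the state, without advancing time (a new reading comes with each control period).
- r.grab_frame(name): name is "side" or "top" or "wrist"; returns a dict with "pixels" (480x640x3 uint8, red, green, blue), "fx", "fy", "cx", "cy" (pixels), "extrinsics" (4x4, takes a point from camera to world coordinates); the wrist camera has in their place "mount" (4x4, takes a point from camera to tool coordinates, whose origin is the TCP and whose axes are the flange's). Camera axes: x right, y up, looking along -z (the intrinsics and any distortion apply to the point x, -y, -z); pixel columns grow to the right and rows downward; lengths in mm; the calibration is good to about 2 mm. A picture is of the moment at which its call begins: read the wrist's pose just before it. There is no depth.
- r.close_job(): hands the job in; it is judged then, once.
The state is a dict: "time_s": time; "q": joint angles; "qd": joint speeds; "tau": joint torques, N m; "eef_pos": TCP position; "ee_rot": TCP orientation; "force": force on the tool from outside, world axes, zero at the start; "torque": the same for the moment, N m; "grip_width": finger opening in mm; "gripper_force": force on a finger pad.
Only numpy, scipy, OpenCV 4.12 (cv2) and the standard library are available. Lean on these libraries where they do the work, as an engineer would, in place of code of your own. Each camera call takes 0.05 s, during which the arm holds its last target. There are 200 camera calls.

## Working session

There is one attempt and no reset: what is moved stays moved. The work goes in short steps, Python scripts to look and compute and a shell command to move; the robot and the scene stay as the last step left them, time stands still between calls to the robot, and variables do not carry over. Pictures are saved under pics/ and viewed, at most 10 in all, crops included, and the job is handed in when it is done.

```bash
ls; mkdir -p pics; python3 - <<'E'
from rig import r
import cv2
o=r.observe();print({k:o[k] for k in("time_s","eef_pos","ee_rot","force","grip_width")})
for n in("top","side"):
    f=r.grab_frame(n);cv2.imwrite(f"pics/{n}0.png",f["pixels"][:,:,::-1]);print(n,{k:v for k,v in f.items() if k!="pixels"})
E
```

```text
pics
{'time_s': 0.0, 'eef_pos': array([ 198.01812709, -618.59634132,  290.98664856]), 'ee_rot': array([ 9.88026370e-01,  1.54281522e-01, -7.79432478e-05, -1.04792283e-03]), 'force': array([0.29074633, 0.22423979, 0.86454607]), 'grip_width': 95.03164768964997}
top {'fx': 523.9333197467852, 'fy': 523.9333197467852, 'cx': 325.74247098803744, 'cy': 239.90826934243918, 'extrinsics': array([[-2.16181993e-02,  9.89629291e-01, -1.42008871e-01,
         3.31870166e+02],
       [-9.99760178e-01, -2.18959248e-02, -3.93171193e-04,
         1.62105387e+02],
       [-3.49850929e-03,  1.41966314e-01,  9.89865307e-01,
         1.04494116e+03],
       [ 0.00000000e+00,  0.00000000e+00,  0.00000000e+00,
         1.00000000e+00]])}
side {'fx': 600.5497763003541, 'fy': 600.5497763003541, 'cx': 321.41959669710474, 'cy': 240.9548375558453, 'extrinsics': array([[ 9.99188184e-01, -2.24440250e-02,  3.34550357e-02,
         4.89854572e+02],
       [ 3.97617935e-02,  4.15869552e-01, -9.08554630e-01,
        -7.51400719e+02],
       [ 6.47869211e-03,  9.09147283e-01,  4.16424357e-01,
         4.80978919e+02],
       [ 0.00000000e+00,  0.00000000e+00,  0.00000000e+00,
         1.00000000e+00]])}
```

View pics/top0.png

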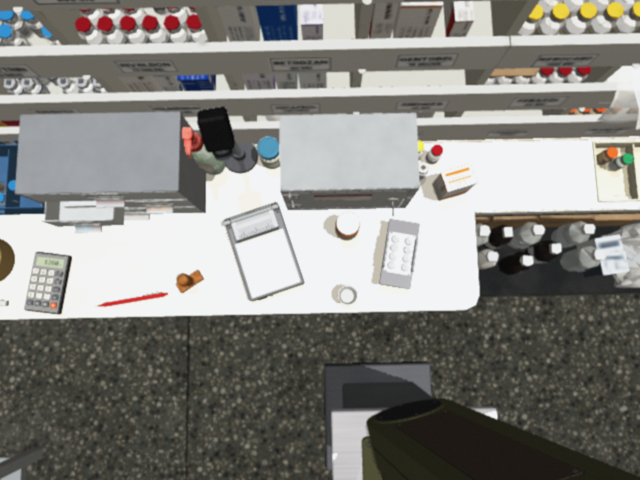

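View pics/side0.png

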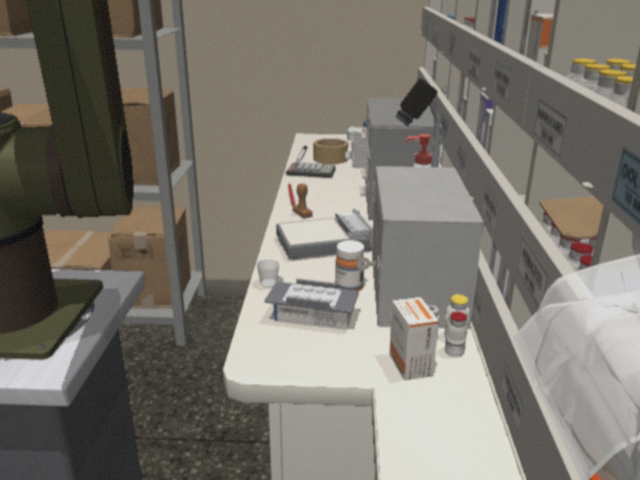

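The top view shows the carrier at about (399,253), the light box at about (263,252) with its flap end up at (255,225), the jar at (347,226), the cup at (346,295), the stamp at (187,281) and the upright carton at (455,182). Tall grey cabinets stand behind, from row 207 upward. I'll enlarge a crop for corners.

```bash
python3 - <<'E'
import cv2
i=cv2.imread("pics/top0.png")[190:310,215:430]
cv2.imwrite("pics/crop.png",cv2.resize(i,None,fx=3.7,fy=3.7,interpolation=cv2.INTER_CUBIC))
E
```

```text
(no output)
```

View pics/crop.png

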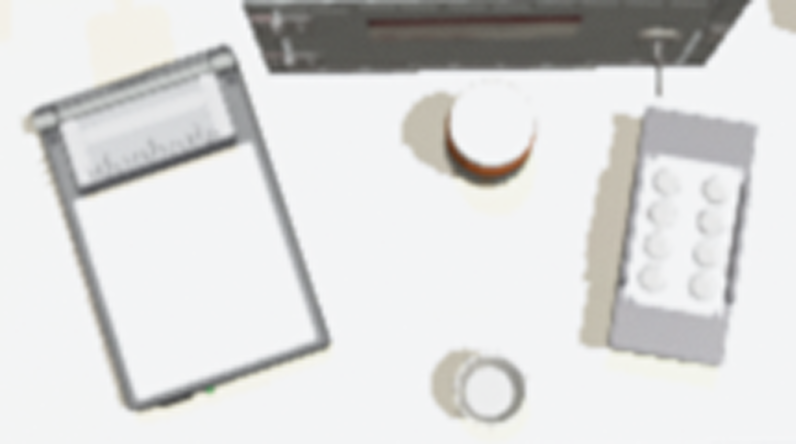

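The crop shows the carrier corners at (648,105), (757,125), (720,363), (608,345). The light box's front corners are at (130,408) and (328,345), and the flap lip's ends at (80,190) and (238,140).

```bash
cat > h.py <<'E'
import numpy as np
from rig import r
def ray(f,uv,z,T=None):
    T=f["extrinsics"] if T is None else T
    d=T[:3,:3]@np.array([(uv[0]-f["cx"])/f["fx"],-(uv[1]-f["cy"])/f["fy"],-1]);c=T[:3,3]
    return c+d*(z-c[2])/d[2]
E
python3 - <<'E'
from h import *
f=r.grab_frame("top")
c=lambda l,z:np.array([ray(f,(215+(u+.5)/3.7-.5,190+(v+.5)/3.7-.5),z)[:2] for u,v in l])
k=c([(648,105),(757,125),(720,363),(608,345)],39);print(k.round(),k.mean(0).round(1))
d=k[0]+k[1]-k[2]-k[3];print("carr yaw",np.arctan2(d[1],d[0]), np.linalg.norm(d)/2,np.linalg.norm(k[0]-k[1]))
b=c([(130,408),(328,345),(230,48),(35,118)],30);print(b.round())
l=c([(80,190),(238,140)],39);print(l.round(),l.mean(0).round(1))
fr=b[:2].mean(0);d=l.mean(0)-fr;print("lb yaw",np.arctan2(d[1],d[0]),np.linalg.norm(d))
d=b[0]-b[1];print("front edge normal",np.arctan2(-d[0],d[1]),np.linalg.norm(d))
d=l[0]-l[1];print("lip normal",np.arctan2(-d[0],d[1]),np.linalg.norm(d))
for s in ((b[3]-b[0]),(b[2]-b[1])):print("side",np.arctan2(s[1],s[0]),np.linalg.norm(s))
print("jar",c([(490,125)],76),"cup",c([(489,388)],37))
print("cabinet low edge",c([(268,72),(705,65)],0))
E
```

```text
[[517.  37.]
 [505. -20.]
 [380.   5.]
 [391.  62.]] [448.   20.9]
carr yaw -0.19958280643427637 127.62367652888511 58.152661672265516
[[364. 311.]
 [394. 208.]
 [554. 258.]
 [518. 362.]]
[[478. 336.]
 [503. 253.]] [490.3 294.6]
lb yaw 0.30556701518935564 116.44507723425765
front edge normal 0.2863167553562039 107.98133719126032
lip normal 0.28935666539810767 86.70165687847562
side 0.3153631285063298 162.47139806655917
side 0.3030497286427656 167.27174460570876
jar [[501.24350792 121.80760296]] cup [[370.01385939 124.4862795 ]]
cabinet low edge [[ 5.46774332e+02  2.39741038e+02]
 [ 5.45330121e+02 -2.95841335e-01]]
```

```bash
python3 -m inch '[0.058,-0.071,0.004,0.068, 0.115,-0.142,0.008,0.136, 0.173,-0.213,0.012,0.204, 0.231,-0.284,0.016,0.272, 0.289,-0.355,0.020,0.340, 0.346,-0.426,0.024,0.408, 0.404,-0.497,0.028,0.476, 0.433,-0.533,0.03,0.51, 0.433,-0.533,0.03,0.51, 0.433,-0.533,0.03,0.51, 0.433,-0.533,0.03,0.51, 0.433,-0.533,0.03,0.51, 0.433,-0.533,0.03,0.51, 0.433,-0.533,0.03,0.51, 0.433,-0.533,0.03,0.51, 0.433,-0.533,0.03,0.51, 0.433,-0.533,0.03,0.51, 0.433,-0.533,0.03,0.51, 0.433,-0.533,0.03,0.51, 0.433,-0.533,0.03,0.51]' 0.095
python3 - <<'E'
from h import *
import cv2
o=r.observe();f=r.grab_frame("wrist");cv2.imwrite("pics/w1.png",f["pixels"][:,:,::-1])
print(o["eef_pos"],o["ee_rot"],o["q"],o["force"]);print({k:v for k,v in f.items() if k!="pixels"})
E
```

```text
time_s: 2.15
eef_pos: [447.9, 19.8, 262.4]
ee_rot: [0.995, -0.101, 0.0, 0.0]
force: [-0.4, 0.1, 0.1]
grip_width: 95.2
gripper_force: 0.0
[447.92898991  19.78126648 262.37746661] [ 9.94911848e-01 -1.00749138e-01  1.57233002e-04  3.14744559e-05] [-7.56647977e-02 -3.23935738e-01  2.11465159e+00 -7.26241188e-05
  1.35056402e+00  1.69698811e+00] [-0.42179955  0.05827409  0.07608041]
{'fx': 400.98919579558225, 'fy': 400.98919579558225, 'cx': 324.6193074650061, 'cy': 242.3210778087123, 'mount': array([[-1.60581301e-04,  9.67859365e-01,  2.51491994e-01,
         7.22799231e+01],
       [ 9.99998599e-01,  5.74490758e-04, -1.57239671e-03,
        -2.72697446e-02],
       [-1.66633871e-03,  2.51491389e-01, -9.67858101e-01,
        -9.28544556e+01],
       [ 0.00000000e+00,  0.00000000e+00,  0.00000000e+00,
         1.00000000e+00]])}
```

View pics/w1.png

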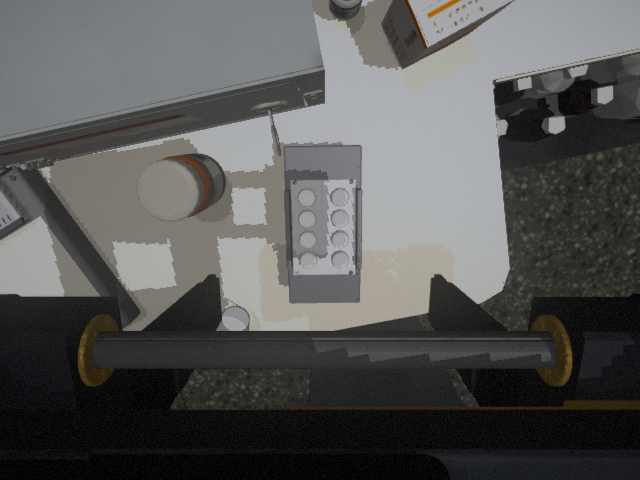

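The wrist view shows the carrier straight ahead with corners at (285,146), (361,146), (359,302), (290,303). The jar is at left (180,188), the cup at (235,318), and a cabinet handle tip near (278,152).

```bash
cat >> h.py <<'E'
from scipy.spatial.transform import Rotation as R
def wT(f,o):
    E=np.eye(4);E[:3,:3]=R.from_quat(o["ee_rot"]).as_matrix();E[:3,3]=o["eef_pos"];return E@f["mount"],E
def totool(o,d): return R.from_quat(o["ee_rot"]).as_matrix().T@np.asarray(d)
E
python3 - <<'E'
from h import *
o=r.observe();f=r.grab_frame("wrist");T,E=wT(f,o)
k=np.array([ray(f,p,39,T) for p in [(285,146),(361,146),(359,302),(290,303)]])[:,:2]
print(k.round(1),k.mean(0));d=k[0]+k[1]-k[2]-k[3];print(np.arctan2(d[1],d[0]),np.linalg.norm(d)/2,[np.linalg.norm(k[0]-k[1]),np.linalg.norm(k[2]-k[3])])
c=k.mean(0);print("tool",totool(o,[c[0]-o["eef_pos"][0],c[1]-o["eef_pos"][1],115-o["eef_pos"][2]]),"toolx yaw",2*np.arctan2(o["ee_rot"][1],o["ee_rot"][0]))
E
```

```text
[[519.1  35.9]
 [507.4 -21.2]
 [381.2   3.4]
 [392.   60.8]] [449.92252346  19.72860126]
-0.19295189510973487 129.0370142400923 [np.float64(58.28709312903853), np.float64(58.50459168040031)]
tool [  1.93733621  -0.18525373 147.36034955] toolx yaw -0.20155549065375458
```

```bash
python3 -m inch '[0.001,0,0.03,0, 0.002,0,0.06,0, 0.002,0,0.09,0, 0.002,0,0.115,0, 0.002,0,0.13,0, 0.002,0,0.14,0, 0.002,0,0.147,0, 0.002,0,0.147,0, 0.002,0,0.147,0, 0.002,0,0.147,0]'; python3 -m inch '[0,0,0,0, 0,0,0,0, 0,0,0,0, 0,0,0,0, 0,0,0,0, 0,0,0,0, 0,0,0,0, 0,0,0,0, 0,0,0,0, 0,0,0,0]' 0.045
```

```text
time_s: 3.25
eef_pos: [450.7, 20.1, 116.3]
ee_rot: [0.995, -0.1, 0.001, -0.0]
force: [0.2, -1.5, -0.5]
grip_width: 95.3
gripper_force: 0.0
time_s: 4.25
eef_pos: [450.0, 20.2, 115.3]
ee_rot: [0.995, -0.1, -0.0, -0.0]
force: [-0.6, 0.0, -0.1]
grip_width: 59.7
gripper_force: 30.0
```

```bash
python3 -m inch '[0,0,-0.01,0, 0,0,-0.03,0, 0,0,-0.055,0, 0,0,-0.08,0, 0,0,-0.105,0, -0.01,-0.025,-0.105,-0.05, -0.025,-0.06,-0.105,-0.12, -0.04,-0.095,-0.105,-0.2, -0.055,-0.13,-0.105,-0.28, -0.07,-0.165,-0.105,-0.36, -0.085,-0.2,-0.105,-0.43, -0.098,-0.232,-0.105,-0.5, -0.098,-0.232,-0.105,-0.5, -0.098,-0.232,-0.105,-0.5, -0.098,-0.232,-0.105,-0.5, -0.098,-0.232,-0.105,-0.5, -0.098,-0.232,-0.105,-0.5]'
python3 - <<'E'
from h import *
import cv2
o=r.observe();f=r.grab_frame("wrist");cv2.imwrite("pics/w2.png",f["pixels"][:,:,::-1])
f=r.grab_frame("side");cv2.imwrite("pics/s2.png",cv2.resize(f["pixels"][200:350,230:430,::-1],None,fx=3.5,fy=3.5,interpolation=cv2.INTER_CUBIC))
print(o["eef_pos"],o["ee_rot"],o["force"],o["grip_width"])
E
```

```text
time_s: 5.95
eef_pos: [400.4, 266.2, 220.3]
ee_rot: [0.989, 0.148, 0.0, 0.0]
force: [-0.2, -0.2, 0.2]
grip_width: 59.8
gripper_force: 30.0
[400.37048669 266.18214713 220.30315279] [9.88918809e-01 1.48457357e-01 2.97268240e-05 4.77782966e-05] [-0.19147438 -0.15074685  0.18532769] 59.797179181409845
```

View pics/w2.png

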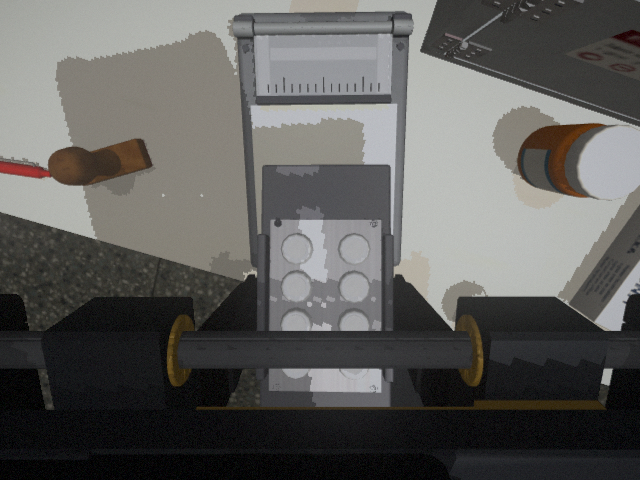

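View pics/s2.png

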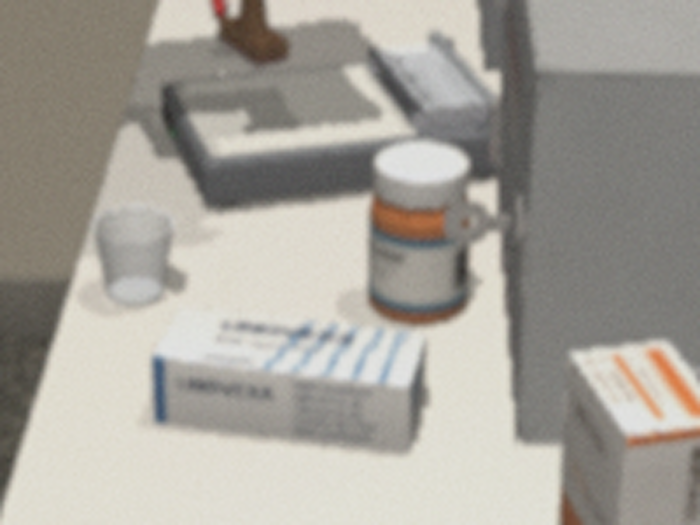

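The wrist view shows the carrier held square, its leading edge from (263,165) to (390,165). The flap lip runs from (257,104) to (393,104), and the box's outer hinge ends are at 233 and 412 on row 25. The side view shows the carton left in place and the bystanders undisturbed.

```bash
python3 - <<'E'
from h import *
o=r.observe();f=r.grab_frame("wrist");T,E=wT(f,o)
P=lambda l,z:np.array([(np.linalg.inv(E)@np.r_[ray(f,p,z,T),1])[:3] for p in l])
print("tool-frame carrier tip",P([(263,165),(390,165)],144).round(1))
l=P([(257,104),(393,104)],39);print("lip",l.round(1),"world",[ray(f,p,39,T).round(1) for p in [(257,104),(393,104)]])
print("box outer edges z30",P([(250,200),(399,200),(244,80),(402,80)],30).round(1))
print("yaw",2*np.arctan2(o["ee_rot"][1],o["ee_rot"][0]))
E
```

```text
tool-frame carrier tip [[ 61.2 -24.5  76.3]
 [ 61.1  28.2  76.3]]
lip [[ 93.3 -42.6 181.3]
 [ 93.3  45.6 181.3]] world [array([476.9, 334.5,  39. ]), array([502.9, 250.3,  39. ])]
box outer edges z30 [[ 29.3 -51.7 190.3]
 [ 29.3  54.1 190.3]
 [109.  -51.9 190.3]
 [109.   52.3 190.3]]
yaw 0.29847483612326986
```

```bash
python3 - <<'E'
import cv2,numpy as np
g=cv2.imread("pics/w2.png",0).astype(int)
for y in (175,190,205): print(y,"L",list(g[y,256:270]),"R",list(g[y,384:400]))
print("col",list(g[158:172,340]),"lip",list(g[90:110,340]), "lipx",list(g[101,246:264]),list(g[101,386:404]))
i=cv2.imread("pics/w2.png")[130:420,220:440]
cv2.imwrite("pics/c2.png",cv2.resize(i,None,fx=2,fy=2))
E
```

```text
175 L [np.int64(139), np.int64(139), np.int64(138), np.int64(139), np.int64(140), np.int64(138), np.int64(83), np.int64(74), np.int64(81), np.int64(80), np.int64(80), np.int64(80), np.int64(81), np.int64(80)] R [np.int64(84), np.int64(86), np.int64(87), np.int64(89), np.int64(84), np.int64(76), np.int64(116), np.int64(182), np.int64(188), np.int64(186), np.int64(176), np.int64(130), np.int64(123), np.int64(122), np.int64(121), np.int64(119)]
190 L [np.int64(135), np.int64(138), np.int64(137), np.int64(139), np.int64(135), np.int64(117), np.int64(75), np.int64(75), np.int64(79), np.int64(81), np.int64(81), np.int64(82), np.int64(82), np.int64(85)] R [np.int64(86), np.int64(86), np.int64(87), np.int64(87), np.int64(83), np.int64(69), np.int64(114), np.int64(180), np.int64(184), np.int64(191), np.int64(144), np.int64(124), np.int64(121), np.int64(121), np.int64(122), np.int64(115)]
205 L [np.int64(130), np.int64(136), np.int64(138), np.int64(140), np.int64(136), np.int64(115), np.int64(75), np.int64(76), np.int64(81), np.int64(83), np.int64(79), np.int64(81), np.int64(82), np.int64(80)]
[... 570 characters left out ...]
.int64(76), np.int64(75), np.int64(74), np.int64(77), np.int64(67), np.int64(73), np.int64(129), np.int64(184), np.int64(184), np.int64(183), np.int64(184), np.int64(186)] lipx [np.int64(82), np.int64(80), np.int64(91), np.int64(111), np.int64(113), np.int64(111), np.int64(111), np.int64(109), np.int64(113), np.int64(85), np.int64(72), np.int64(77), np.int64(76), np.int64(75), np.int64(76), np.int64(78), np.int64(74), np.int64(80)] [np.int64(74), np.int64(73), np.int64(75), np.int64(76), np.int64(75), np.int64(96), np.int64(112), np.int64(120), np.int64(115), np.int64(120), np.int64(116), np.int64(117), np.int64(117), np.int64(114), np.int64(114), np.int64(119), np.int64(109), np.int64(105)]
```

```bash
python3 - <<'E'
from h import *
import cv2
f=r.grab_frame("side");cv2.imwrite("pics/s3.png",cv2.resize(f["pixels"][110:310,180:430,::-1],None,fx=3,fy=3,interpolation=cv2.INTER_CUBIC))
# predicted pixels of carrier corners (underside tip) for no slip
o=r.observe();E=wT(r.grab_frame("wrist"),o)[1];Ti=np.linalg.inv(f["extrinsics"])
for p in [(65,30,81.3),(65,-30,81.3),(-65,30,81.3)]:
    q=Ti@E@np.r_[p,1];u=f["cx"]+f["fx"]*q[0]/-q[2];v=f["cy"]+f["fy"]*-q[1]/-q[2];print(p,round((u-180)*3),round((v-110)*3))
E
```

```text
(65, 30, 81.3) 457 208
(65, -30, 81.3) 431 177
(-65, 30, 81.3) 238 225
```

View pics/s3.png

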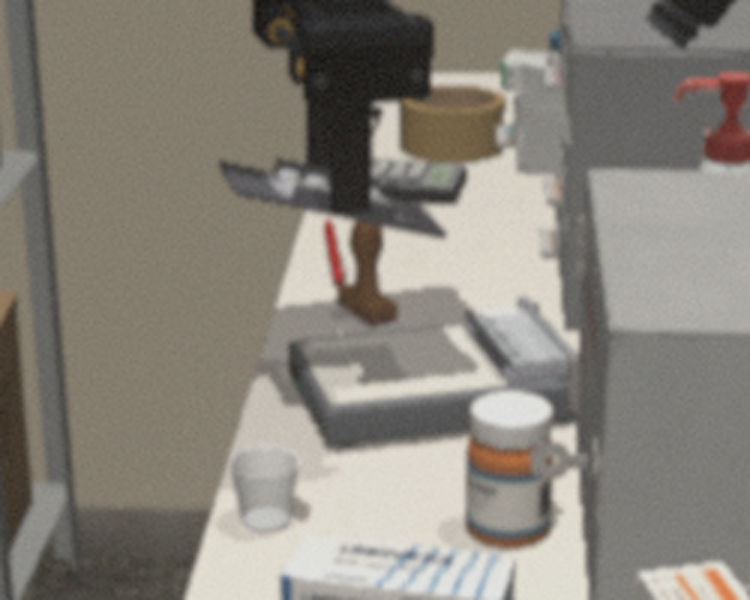

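The side view shows the carrier pitched nose-down by about 0.28 rad in the grip: its near edge runs from (228,190) to (443,235), against a predicted (238,225) to (457,208). I'll set the nose down on the free part of the light box, which should turn it level, and watch the force.

```bash
python3 -m inch '[0.005,0,0.02,0, 0.01,-0.001,0.045,0, 0.01,-0.001,0.065,0, 0.01,-0.001,0.078,0, 0.01,-0.001,0.085,0, 0.01,-0.001,0.085,0, 0.01,-0.001,0.085,0, 0.01,-0.001,0.087,0, 0.01,-0.001,0.089,0, 0.01,-0.001,0.091,0, 0.01,-0.001,0.093,0, 0.01,-0.001,0.095,0, 0.01,-0.001,0.095,0]'; python3 -m inch '[0,0,0.001,0, 0,0,0.002,0, 0,0,0.003,0, 0,0,0.004,0, 0,0,0.005,0, 0,0,0.006,0, 0,0,0.006,0]'
```

```text
time_s: 7.5
eef_pos: [409.5, 271.0, 125.8]
ee_rot: [0.989, 0.149, 0.0, -0.0]
force: [-3.1, -2.2, 4.7]
grip_width: 60.2
gripper_force: 30.0
time_s: 8.2
eef_pos: [409.3, 271.0, 119.7]
ee_rot: [0.989, 0.149, -0.0, -0.0]
force: [-4.0, -1.7, 5.5]
grip_width: 59.8
gripper_force: 30.0
```

```bash
python3 -m inch '[0,0,0.001,0, 0,0,0.002,0, 0,0,0.003,0, 0,0,0.004,0, 0,0,0.005,0, 0,0,0.006,0, 0,0,0.0065,0, 0,0,0.0065,0]'; python3 -m inch '[0,0,0.0005,0, 0,0,0.001,0, 0,0,0.0015,0, 0,0,0.002,0, 0,0,0.002,0]'
```

```text
time_s: 9.0
eef_pos: [409.2, 271.1, 113.0]
ee_rot: [0.989, 0.149, -0.0, -0.0]
force: [-3.2, -0.5, 4.1]
grip_width: 59.7
gripper_force: 30.0
time_s: 9.5
eef_pos: [409.4, 271.1, 111.7]
ee_rot: [0.989, 0.149, -0.0, -0.0]
force: [-5.6, -2.4, 9.1]
grip_width: 59.6
gripper_force: 30.0
```

```bash
python3 - <<'E'
from h import *
import cv2
s=r.grab_frame("side")["pixels"][150:290,230:400,::-1];w=r.grab_frame("wrist")["pixels"][0:300,210:430,::-1]
s=cv2.resize(s,None,fx=2.4,fy=2.4,interpolation=cv2.INTER_CUBIC);w=cv2.resize(w,None,fx=1.6,fy=1.6)
c=np.zeros((480,s.shape[1]+w.shape[1],3),np.uint8);c[:s.shape[0],:s.shape[1]]=s;c[:w.shape[0],s.shape[1]:]=w
cv2.imwrite("pics/c3.png",c);print(s.shape,w.shape)
E
```

```text
(336, 408, 3) (480, 352, 3)
```

View pics/c3.png

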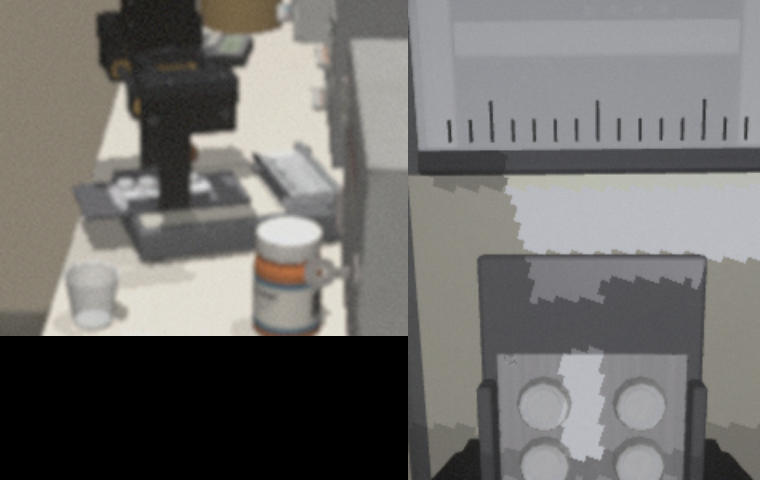

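The carrier now lies flat on the box, its leading edge from (478,257) to (706,257) in the composite, short of the lip at row 172. I'll measure the lateral offset between the lip and the carrier.

```bash
python3 - <<'E'
from h import *
o=r.observe();f=r.grab_frame("wrist");T,E=wT(f,o);g=f["pixels"].mean(2)
for y in (100,102):
    print(y,"L",g[y,205:230].astype(int),"R",g[y,430:465].astype(int))
for y in (170,185,200):print(y,g[y,246:262].astype(int),g[y,388:404].astype(int))
print("col tip",g[150:176,300].astype(int),"lip",g[88:114,330].astype(int))
E
```

```text
100 L [79 78 80 79 74 80 76 79 78 79 76 63 61 58 60 59 59 57 59 62 61 59 58 62
 59] R [ 72  71  77  73  74  71  70  74  73  72  67  82 110 112 111 112 113 110
 111 106 109 107 111 110 111 108 104 101 101  94  97 118 178 182 185]
102 L [80 78 79 79 80 80 77 76 78 75 76 70 60 57 58 58 64 54 58 59 58 57 61 61
 57] R [ 72  73  73  75  73  73  75  73  76  75  72  83 109 113 114 112 112 111
 111 111 111 111 111 110 111 107 106 106 101  96  99 120 176 184 183]
170 [136 136 138 138 136 137 137  97  73  77  83  85  85  85  83  81] [134 137 135 137 134 136  87  73  89 134 140 136 137 137 137 138]
185 [134 139 137 137 137 138 136 137  89  73  81  86  81  82  82  87] [ 84  84  82  82  84  77  73  79 132 139 135 136 137 138 133 137]
200 [136 137 133 137 136 133 136 137 135  81  73  80  83  82  83  85] [ 80  82  82  83  83  78  70 130 136 135 133 135 134 133 133 135]
col tip [185 186 186 185 186 190 179 141 131  76  90 106 116 125 124 124 125 124
 126 123 124 124 126 123 127 124] lip [151 154 152 150 148 110  81  75  74  80  78  77  76  75  76  78  79  73
  60  62  98 181 183 181 182 180]
```

```bash
python3 -m inch '[0.002,0.0005,0,0, 0.004,0.001,0,0, 0.006,0.0015,0,0, 0.009,0.0015,0,0, 0.012,0.0015,0,0, 0.015,0.0015,0,0, 0.018,0.0015,0,0, 0.020,0.0015,0,0, 0.022,0.0015,0,0, 0.024,0.0015,0,0, 0.024,0.0015,0,0]'; python3 - <<'E'
from h import *
o=r.observe();f=r.grab_frame("wrist");g=f["pixels"].mean(2)
y=np.argmin(0);print("lip col",g[88:180,330].astype(int)[::1]); print(o["force"])
E
```

```text
time_s: 10.75
eef_pos: [432.9, 276.9, 111.7]
ee_rot: [0.989, 0.149, -0.0, -0.0]
force: [-5.6, -2.2, 9.8]
grip_width: 59.6
gripper_force: 30.0
lip col [169 167 167 167 169 168 171 170 167 167 168 166 166 161 156 153 153 153
 154 155 154 154 154 153 155 156 155 157 153 153 154 153 154 156 154 155
 152 153 156 155 156 155 149 154 153 154 154 154 154 156 154 154 154 154
 154 153 153 154 154 151 152 152 153 152 152 155 154 150 149 145  91  77
  77  76  77  77  76  74  75  73  77  72  59  68  99 110  88  86  80  81
  93 126]
[-5.62067819 -2.2125982   9.78491018]
```

```bash
python3 -m inch '[0.002,0,0,0, 0.004,0,0,0, 0.006,0,0,0, 0.008,0,0,0, 0.01,0,0,0, 0.012,0,0,0, 0.014,0,0,0, 0.016,0,0,0, 0.016,0,0,0]'; python3 -m inch '[0.001,0,0,0, 0.002,0,0,0, 0.003,0,0,0, 0.0035,0,0,0, 0.0035,0,0,0]'
```

```text
time_s: 11.7
eef_pos: [448.2, 281.6, 111.7]
ee_rot: [0.989, 0.149, -0.0, -0.0]
force: [-5.5, -0.7, 8.3]
grip_width: 59.3
gripper_force: 30.0
time_s: 12.2
eef_pos: [451.2, 282.5, 111.7]
ee_rot: [0.989, 0.149, -0.001, -0.0]
force: [-6.5, -3.7, 9.0]
grip_width: 59.9
gripper_force: 30.0
```

```bash
python3 -m inch '[0.0005,0,0,0, 0.001,0,0,0, 0.0015,0,0,0, 0.0015,0,0,0]'; python3 -m inch '[0.0005,0,0,0, 0.001,0,0,0, 0.0015,0,0,0, 0.0015,0,0,0]'; python3 - <<'E'
from h import *
import cv2
w=r.grab_frame("wrist")["pixels"][60:360,150:500,::-1];cv2.imwrite("pics/w4.png",cv2.resize(w,None,fx=1.8,fy=1.8))
E
```

```text
time_s: 12.6
eef_pos: [452.6, 282.9, 111.7]
ee_rot: [0.989, 0.149, -0.001, -0.0]
force: [-5.4, -1.9, 10.1]
grip_width: 59.9
gripper_force: 30.0
time_s: 13.0
eef_pos: [453.9, 283.3, 111.7]
ee_rot: [0.989, 0.149, -0.001, 0.0]
force: [-6.2, -1.2, 10.5]
grip_width: 59.6
gripper_force: 30.0
```

View pics/w4.png

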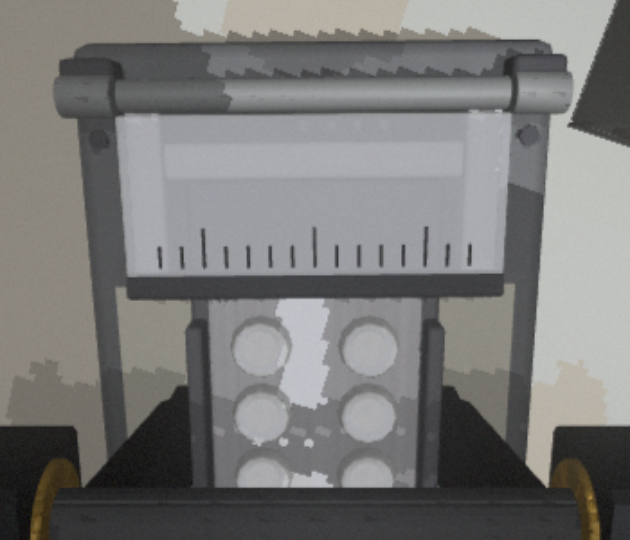

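The carrier is under the flap, centred (sides at 188 and 443, flap at 127 to 504), and the flap is lying down. I'll inch on to feel the stop.

```bash
python3 -m inch '[0.0005,0,0,0, 0.001,0,0,0, 0.001,0,0,0, 0.001,0,0,0]'; python3 -m inch '[0.0005,0,0,0, 0.001,0,0,0, 0.001,0,0,0, 0.001,0,0,0]'; python3 -m inch '[0.0005,0,0,0, 0.001,0,0,0, 0.001,0,0,0, 0.001,0,0,0]'
```

```text
time_s: 13.45
eef_pos: [454.2, 283.5, 111.6]
ee_rot: [0.989, 0.149, -0.002, 0.0]
force: [-8.4, -2.6, 12.9]
grip_width: 59.9
gripper_force: 30.0
time_s: 13.85
eef_pos: [454.5, 283.6, 111.5]
ee_rot: [0.989, 0.149, -0.003, 0.0]
force: [-12.3, -4.1, 14.8]
grip_width: 60.0
gripper_force: 30.0
time_s: 14.25
eef_pos: [454.9, 283.7, 111.4]
ee_rot: [0.989, 0.149, -0.004, 0.001]
force: [-14.4, -4.8, 16.7]
grip_width: 59.9
gripper_force: 30.0
```

```bash
python3 -m inch '[-0.001,0,0,0, -0.0015,0,0.0003,0, -0.0015,0,0.0006,0, -0.0015,0,0.001,0, -0.0015,0,0.001,0, -0.0015,0,0.001,0, -0.0015,0,0.001,0]'; python3 - <<'E'
from h import *
import cv2
o=r.observe();print(o["eef_pos"],o["force"])
s=r.grab_frame("side");c=s["pixels"][170:270,255:385,::-1];cv2.imwrite("pics/s5.png",cv2.resize(c,None,fx=5,fy=5,interpolation=cv2.INTER_CUBIC))
E
```

```text
time_s: 14.95
eef_pos: [454.6, 283.6, 111.4]
ee_rot: [0.989, 0.149, -0.002, 0.0]
force: [-12.4, -3.8, 18.4]
grip_width: 59.8
gripper_force: 30.0
[454.57204979 283.59391383 111.40811893] [-12.35290728  -3.75987148  18.43936213]
```

View pics/s5.png

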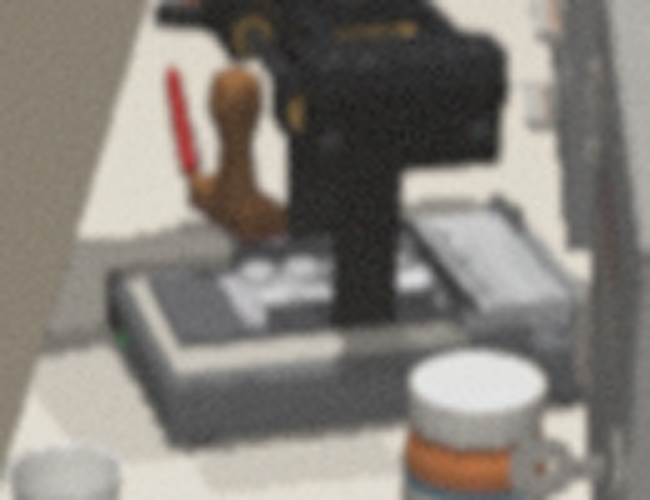

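The carrier lies flat on the box with its end under the lowered flap. It is pressed with about 18 N, and the fingertips are clear of the box by about 3 mm. I'll settle and hand in.

```bash
python3 -m inch '[0,0,0,0, 0,0,0,0, 0,0,0,0, 0,0,0,0, 0,0,0,0]' && python3 -c "
from rig import r
print(r.close_job())"
```

```text
time_s: 15.5
eef_pos: [454.6, 283.6, 111.4]
ee_rot: [0.989, 0.149, -0.002, 0.0]
force: [-11.9, -4.0, 17.9]
grip_width: 60.1
gripper_force: 30.0
the job is handed in; nothing more can be done
None
```

I handed the job in at 15.5 s with the carrier under the lowered flap, against the end stop, and held flat with about 18 N; no verdict came back, and the bystanders I could see had not moved.

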